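# Seat the router template on its locating pins

### The job

The plywood router template lies propped up on the two locating pins of its jig, not yet over them. Push it gently with the fingertips, square to the fence and along it, until both its holes drop over the pins and it lies flat on the jig board. Do not grip it or pick it up, leave the other things on the bench where they are, and finish with the hand clear.

Things in the scene. Friction and masses are not known exactly. Their poses are not given: they have to be found in the camera images.
- jig: Routing jig fixed to the bench: dark wooden board 220 (x) x 380 (y) x 24 mm, with a fence and two pins on it. Origin at the centre of its underside, on the bench; z up, x away from the robot, towards the fence. The board's yaw is within about 17 degrees of straight ahead. Beyond the fence's ends and in front of the template the board is bare.
- fence (a point): Middle of the foot of the fence's front face, on the board (jig frame x = 46, y = 0, z = 24 mm), with the jig's axes. The fence is a wooden bar 200 mm long (along y, 100 mm to either side of this point), 30 mm thick, 30 mm high above the board.
- pins (a point): Point on the board's top midway between the two upright steel pins (jig frame x = 20, y = 0, z = 24 mm), with the jig's axes. The pins stand 50 mm from it to either side along y; 14 mm across, 7 mm tall above the board, tops chamfered. They are hidden under the template at the start.
- seat (a point): Point on the board's top (jig frame x = -10, y = 0, z = 24 mm), with the jig's axes, where the template's origin lies once it is seated. The template's ends are then level with the fence's ends and its far edge is about 1 mm from the fence; each hole has about 2 mm of play all round its pin.
- template: Loose plywood plate 110 (x) x 200 (y) x 15 mm, 0.2 to 0.45 kg; origin at the centre of its underside. 18 mm holes at x = 30, y = -50 and 50 mm, near its far edge; window 36 x 70 mm at x = -20, y = 0. Starts 5 to 15 mm short of the fence, 20 to 36 mm too far to +y, turned up to 5 degrees, tilted 4 to 5 degrees: near edge on the board, far edge up, its underside there 8 to 9 mm above the board.
- can: Closed paint can, 90 mm across, 95 mm tall, standing behind the fence; bystander, origin at the centre of its underside.
- plane: Steel hand plane with wooden knob and handle, 150 x 45 x 75 mm, standing on the bench off the jig's -y end; bystander, origin at the centre of its underside.
- offcut: Wooden offcut block 45 x 80 x 40 mm, on the bench off the jig's +y end; bystander, origin at the centre of its underside.
- screwdriver: Screwdriver with a wooden handle, 200 mm long and 25 mm thick, lying on the bench behind the fence; bystander, origin at about its middle.
Not all that is in view belongs to the job. Of the things shaped like the template, the plywood one is meant.

How it is judged:
By the outcome, as a careful person would: the job done as asked, in the order asked, and still so for the second after the job is handed in, with the robot touching nothing.
It also fails if it takes over 40 s, if anything falls off the work surface, if the arm or the gripper's body presses on something with over 40 N, if the wrist force passes 120 N, or if a joint passes its speed limit or range.

### The arm

A 6-joint arm with a two-finger parallel gripper is mounted at the origin on the work surface. World frame = base frame: x ahead of the robot, y to its left, z up, the work surface at z = 0. Lengths are in m, angles in rad, forces in N, time in s.
With the tool pointing down it reaches from about 0.275 to 0.875 m from the base axis. Payload 12.5 kg.
Tool frame: the origin (TCP) lies on the centre line of the jaws, within the pads' length; the fingertips stand r.finger_overhang ahead of it and the grasp point (between the pads) lies 3 mm ahead of it (r.finger_overhang is the distance from the TCP to the fingertips, in m); z points along the fingers, y is the line along which they close (so a half turn about z gives the same grasp; the last joint's range is limited). The gripper opens to 85 mm and grips with 20 to 120 N. Pads are 22 mm wide; open, the fingers measure 114 mm over their backs; the gripper's body (76 mm by 85 mm) begins 54 mm behind the grasp point. The pads swing forward as they close: fully open they stand 13 mm farther back than shut.
Start: joints at [-1.307, 0.351, 1.652, -0, 1.139, -0.085], TCP at [0.188, -0.517, 0.253] pointing down, gripper open.
Joint ranges: [-2.75, 2.75], [-0.79, 2.1], [0.01, 2.65], [-1.57, 4.71], [0.07, 3.14], [-2.87, 2.87]. Speed limits (rad/s): [2.22, 2.22, 2.79, 3.14, 3.14, 3.14].

### API

Orientations are given as a unit quaternion [x, y, z, w].
In Python, from cell import r, optics gives the robot as it stands. The module is installed in compiled form; this text tells all that it offers. Calls block until the motion is done:
- r.move_to(position, orientation): joint-space move of the TCP to a pose.
- r.move_linear(position, rot=None, vel=0.15): straight line of the TCP; rot=None keeps the orientation; vel is the mean speed in m/s.
- r.set_joints(angles): joint-space move.
- r.set_gripper(opening, squeeze=None): opening from 0.0 (shut) to 1.0 (fully open); squeeze is the grip in N (None keeps the last); returns when the fingers have stopped.
- r.sleep(seconds).
- r.inverse_kinematics(position, orientation): joint angles nearest the present ones, or None.
- optics.get_image(name): name is "scene" or "top" or "wrist"; returns a dict with "pixels" (384x512x3 uint8, red, green, blue), "depth" (384x512 float32, m along the optical axis (not along the pixel's ray), 0 where there is no reading), "fx", "fy", "cx", "cy" (pixels), "camera_from_world" (4x4, takes a point from world to camera coordinates); the wrist camera has in their place "mount" (4x4, takes a point from camera to tool coordinates, whose origin is the TCP and whose axes are the flange's). Camera axes: x right, y down, z forward; pixel columns grow to the right and rows downward; lengths in m; the calibration is good to about 2 mm. The wrist camera is an equidistant fisheye: a pixel r from the principal point sees the ray r / f radians off the axis. A picture is of the moment at which its call begins: read the wrist's pose just before it.
A pose or a line that the arm cannot do raises r.PlanningError and nothing moves.
- r.hand_in(): hands the job in; it is judged then, once.
Readings, each from a call of its own:
- r.current_t(): time.
- r.current_q(): joint angles.
- r.current_qvel(): joint speeds.
- r.current_effort(): joint torques, N m.
- r.current_tool_pos(): TCP position.
- r.current_ee_rot(): TCP orientation.
- r.current_contact_force(): force on the tool from outside, world axes, zero at the start.
- r.current_torque(): the same for the moment, N m.
- r.current_opening(): opening from 0.0 (shut) to 1.0 (fully open).
- r.current_finger_force(): force on a finger pad.
Only numpy, scipy, OpenCV 4.12 (cv2) and the standard library are available. Lean on these libraries where they do the work, as an engineer would, in place of code of your own. Each camera call takes 0.05 s, during which the arm holds its last target. There are 200 camera calls.

## Working session

There is one attempt and no reset: what is moved stays moved. The work goes in short steps, each a Python script; the robot and the scene stay as the last script left them, time stands still between calls to the robot, and variables do not carry over. Pictures are saved under pics/ and viewed, at most 10 in all, crops included, and the job is handed in when it is done.

```bash
mkdir -p pics && cat > h.py <<'E'
import numpy as np, cv2
from cell import r, optics
def snap(name,fn):
    d=optics.get_image(name); np.savez(fn+'.npz',**d)
    cv2.imwrite('pics/'+fn+'.png',d['pixels'][:,:,::-1]); return d
def pts(d):
    h,w=d['depth'].shape; u,v=np.meshgrid(np.arange(w),np.arange(h)); z=d['depth']
    P=np.stack([(u-d['cx'])*z/d['fx'],(v-d['cy'])*z/d['fy'],z,np.ones_like(z)],-1)
    return (P@np.linalg.inv(d['camera_from_world']).T)[...,:3]
E
python3 - <<'E'
from h import *
a=snap('top','t0'); b=snap('scene','s0')
im=np.hstack([a['pixels'],b['pixels']])[:,:,::-1]
print(r.current_t(),r.finger_overhang,r.current_ee_rot())
print(np.linalg.inv(a['camera_from_world']).round(3),a['fx'])
cv2.imwrite('pics/t0.png',cv2.resize(a['pixels'][:,:,::-1],(800,600)))
E
```

```text
0.1 0.022 [ 9.84832951e-01  1.73504451e-01 -3.51984596e-05 -5.11948933e-04]
[[ 0.023 -0.994  0.111  0.402]
 [-1.    -0.025 -0.015  0.049]
 [ 0.018 -0.11  -0.994  1.054]
 [ 0.     0.     0.     1.   ]] 403.4133469912069
```

View pics/t0.png

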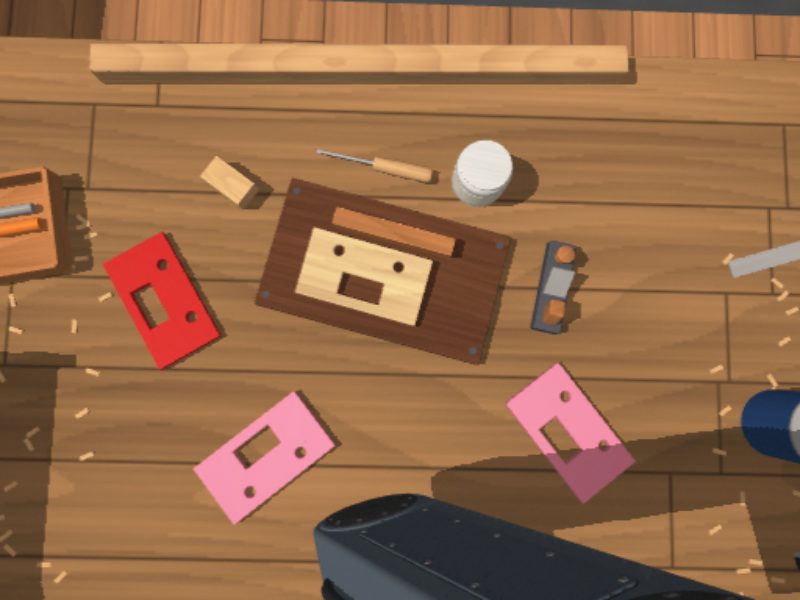

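View pics/s0.png

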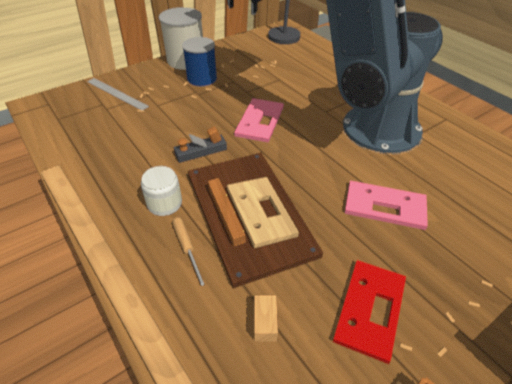

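The top view (800×600) shows the jig at about (385,270). The fence runs (335,215)–(458,250), and the plywood template spans corners (313,230), (432,262), (416,324), (297,292) with holes at (339,250) and (398,267). The scene view agrees. The pink and red plates are decoys.

```bash
cat >> h.py <<'E'
def rect(P2):
    (c,s,a)=cv2.minAreaRect((P2*1000).astype(np.float32))
    bp=cv2.boxPoints((c,s,a)); 
    e=[bp[1]-bp[0],bp[2]-bp[1]]; L=max(e,key=np.linalg.norm)
    if L[1]<0: L=-L
    return np.round(c,1),np.round(sorted(s),1),round(np.degrees(np.arctan2(-L[0],L[1])),2)
def clean(m):
    m=cv2.morphologyEx(m.astype(np.uint8),cv2.MORPH_OPEN,np.ones((3,3)))
    n,l,st,_=cv2.connectedComponentsWithStats(m); k=1+np.argmax(st[1:,4]); return l==k
def measure(d):
    P=pts(d); px=d['pixels'].astype(int); X,Y,Z=[P[...,i] for i in range(3)]
    R,G,B=px[...,0],px[...,1],px[...,2]
    u,v=np.meshgrid(np.arange(512),np.arange(384))
    roi=(u>160)&(u<332)&(v>112)&(v<236)&(d['depth']>0)
    fe=clean(roi&(Z>.048)&(Z<.060)); te=clean(roi&(Z>.031)&(Z<.052)&(G>140)&~fe); bd=clean(roi&(Z>.012)&(Z<.07))
    out={}
    for n,m in (('fence',fe),('templ',te),('board',bd)):
        Q=P[m]; c,s,a=rect(Q[:,:2]); out[n]=(c,s,a)
        A=np.c_[Q[:,:2],np.ones(len(Q))]; k=np.linalg.lstsq(A,Q[:,2],rcond=None)[0]
        print(n,c,s,a,'n',m.sum(),'z',np.percentile(Q[:,2],[5,50,95]).round(4),'slope deg',np.degrees(k[:2]).round(2))
    return out
E
python3 - <<'E'
from h import *
d=dict(np.load('t0.npz')); measure(d)
P=pts(d)
for n,(u,v) in dict(bTL=(293,181),bTR=(511,238),bBR=(482,362),bBL=(258,303),fTL=(335,209),fTR=(461,241),fBR=(457,256),fBL=(332,222),tTL=(314,228),tTR=(434,261),tBR=(417,324),tBL=(296,293),hL=(339,250),hR=(398,267)).items():
    print(n,P[int(v*.64),int(u*.64)].round(4))
x=d['pixels'][105:245,155:340,::-1]; cv2.imwrite('pics/c0.png',cv2.resize(x,None,fx=4.2,fy=4.2,interpolation=cv2.INTER_CUBIC))
E
```

```text
fence [615.3  37.6] [ 31.2 199.7] -13.66 n 912 z [0.0523 0.0557 0.0584] slope deg [ 0.98 -0.08]
templ [542.1  84. ] [110.2 199.9] -14.45 n 2887 z [0.0399 0.045  0.0496] slope deg [ 4.   -0.96]
board [556.6  52.3] [220.8 380.5] -13.87 n 12393 z [0.023  0.0269 0.0549] slope deg [1.46 0.34]
bTL [0.7025 0.2078 0.0278]
bTR [ 0.6204 -0.164  -0.0012]
bBR [ 0.4097 -0.1142  0.0035]
bBL [0.4972 0.2553 0.0275]
fTL [0.6565 0.136  0.0282]
fTR [ 0.6072 -0.0753  0.0264]
fBR [ 0.5837 -0.068   0.0245]
fBL [0.6338 0.1408 0.0229]
tTL [0.6249 0.1716 0.0235]
tTR [ 0.5723 -0.0293  0.024 ]
tBR [ 0.4682 -0.003   0.0218]
tBL [0.5145 0.1954 0.0245]
hL [0.4024 0.0493 1.0539]
hR [0.5627 0.03   0.0255]
```

View pics/c0.png

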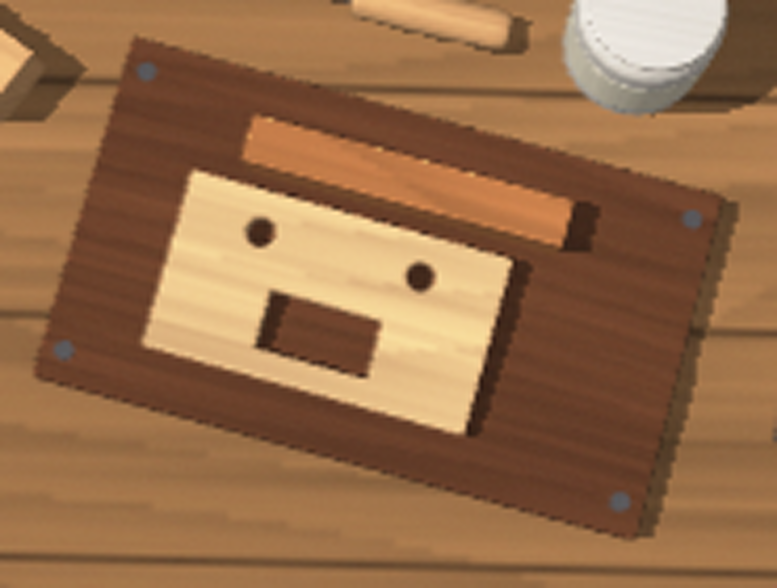

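The fit is consistent: jig yaw ≈ -13.7°, and the fence, board and template sizes all match. In the jig frame the template sits at about (-21, 27.5) mm. Next step is to probe the board with open fingers in front of the template, then push square to the fence with both fingers.

```bash
cat >> h.py <<'E'
from scipy.spatial.transform import Rotation as Rn
TH=np.radians(-13.75); JX=np.array([np.cos(TH),np.sin(TH)]); JY=np.array([-np.sin(TH),np.cos(TH)]); JO=np.array([.5563,.0522])
def W(x,y,z): return np.r_[JO+JX*x/1000+JY*y/1000, z]
def J(p): q=np.asarray(p)[:2]-JO; return np.array([q@JX,q@JY])*1000
def ori(yax):
    best=None
    for s in (1,-1):
        y=np.r_[s*yax,0]; z=np.array([0,0,-1.]); x=np.cross(y,z)
        q=Rn.from_matrix(np.c_[x,y,z]).as_quat(); k=r.inverse_kinematics(W(-20,20,.15),q)
        if k is not None:
            c=np.abs(k-r.current_q()).max()
            if best is None or c<best[0]: best=(c,q)
    return best[1]
def F(): return np.array(r.current_contact_force())
def Fj(): f=F(); return np.array([f[:2]@JX,f[:2]@JY,f[2]]).round(2)
def show(n,d):
    o=measure(d); c,s,a=o['templ']; print('TEMPLATE jig',J(c/1000).round(1),'fence-yaw diff',round(a-o['fence'][2],2))
E
python3 - <<'E'
from h import *
q=ori(JY); print(q)
r.move_to(W(-98,27.5,.20),q); r.move_linear(W(-98,27.5,.065),vel=.1)
print(r.current_t(),Fj(), r.current_opening())
f0=F()
z=.065
while z>.025:
    z-=.0015; r.move_linear(W(-98,27.5,z),vel=.03)
    if (F()-f0)[2]>2: break
print('touch tcp z',z,r.current_tool_pos(),Fj(),r.current_t())
r.move_linear(W(-98,27.5,z+.006),vel=.05); print(Fj(),r.current_t())
E
```

```text
[0.11970366 0.99280967 0.         0.        ]
4.025 [-0.64 -0.27 -0.72] 0.999795797128119
touch tcp z 0.03199999999999997 [0.46779827 0.10222743 0.03279721] [-4.21 -1.17 16.17] 9.525
[ 0.14 -1.59 -0.45] 9.7917
```

```bash
python3 - <<'E'
from h import *
z=.0385; f0=Fj()
for x in [-92,-88,-85,-82,-80,-78.5,-77.5,-76.5,-75.5,-74.5,-73.5]:
    r.move_linear(W(x,27.5,z),vel=.025); f=Fj()-f0
    print(x,J(r.current_tool_pos()).round(1),f,round(r.current_t(),2))
    if f[0]<-8: break
show('t1',snap('top','t1'))
E
```

```text
-92 [-91.9  27.5] [-0.23  1.74  0.32] 10.18
-88 [-87.9  27.5] [-0.18  0.56  0.21] 10.49
-85 [-84.9  27.5] [0.09 1.53 0.72] 10.76
-82 [-81.8  27.5] [-0.45  2.19  0.22] 11.03
-80 [-79.8  27.5] [-1.35  2.    0.64] 11.28
-78.5 [-78.4  27.5] [-1.24  1.32  0.65] 11.53
-77.5 [-77.4  27.5] [-1.78  1.26  0.34] 11.78
-76.5 [-76.4  27.5] [-1.92  1.98  0.8 ] 12.03
-75.5 [-75.6  27.5] [-1.41  1.92  2.01] 12.28
-74.5 [-75.4  27.5] [-7.78  3.59  4.29] 12.53
-73.5 [-75.3  27.5] [-12.58   3.7    7.84] 12.78
fence [605.3  40.1] [ 51.4 200.2] -13.64 n 1136 z [0.0491 0.0553 0.0585] slope deg [ 7.39 -1.94]
templ [585.5 108.1] [ 57.4 133.2] -13.15 n 561 z [0.0443 0.0478 0.051 ] slope deg [ 3.95 -0.8 ]
board [556.4  52.2] [220.4 380.4] -13.83 n 8962 z [0.0229 0.0267 0.0559] slope deg [2.06 0.15]
TEMPLATE jig [15.1 61.2] fence-yaw diff 0.49
```

```bash
python3 - <<'E'
from h import *
r.move_linear(W(-90,27.5,.0385),vel=.06); r.move_linear(W(-90,27.5,.11),vel=.15)
q=ori(JX); r.move_to(W(-14,151,.11),q); print(r.current_t(),r.current_q().round(2) if hasattr(r.current_q(),'round') else r.current_q())
r.move_linear(W(-14,151,.0385),vel=.12); f0=Fj()
for y in [142,137,132,127,122,118,115,113.5,112.5,111.5]:
    r.move_linear(W(-14,y,.0385),vel=.03); f=Fj()-f0
    print(y,J(r.current_tool_pos()).round(1),f,round(r.current_t(),2))
    if f[1]>9 or abs(f[0])>9: break
d=snap('top','t2'); x=d['pixels'][105:245,155:340,::-1]; cv2.imwrite('pics/c2.png',cv2.resize(x,None,fx=4.2,fy=4.2,interpolation=cv2.INTER_CUBIC))
E
```

```text
15.3917 [ 0.26  0.63  1.59 -0.    0.92  0.5 ]
142 [-13.9 141.9] [ 0.01  0.98 -0.23] 16.59
137 [-14.  136.8] [ 0.92 -0.27 -0.17] 16.91
132 [-14.  131.7] [0.09 0.67 0.99] 17.23
127 [-14.  126.7] [-0.16  1.13  1.06] 17.54
122 [-14.  121.7] [-0.67  0.61 -0.38] 17.86
118 [-14.  117.8] [-0.35  1.34 -0.48] 18.14
115 [-14.  114.8] [-0.08  0.55 -0.02] 18.39
113.5 [-14.  113.5] [0.27 1.48 0.08] 18.64
112.5 [-14.  112.5] [ 0.07  1.12 -0.77] 18.89
111.5 [-14.  111.5] [-0.38  1.77  0.6 ] 19.14
```

View pics/c2.png

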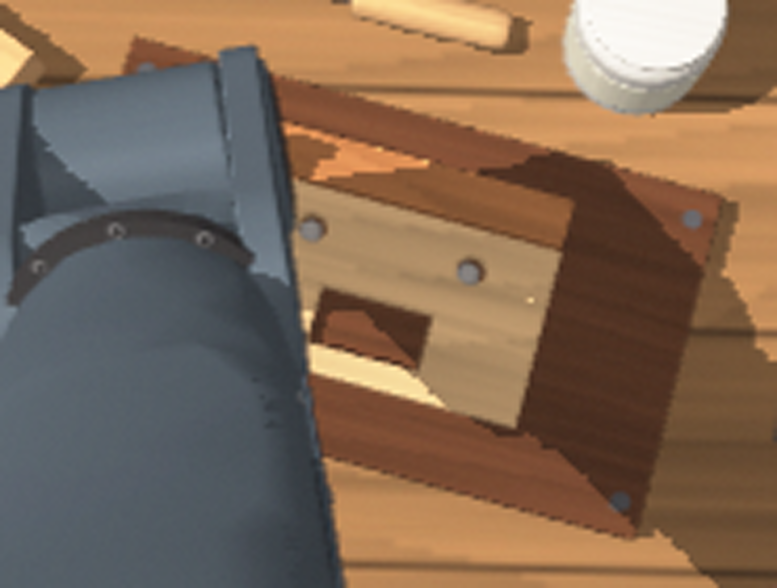

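Pins are now visible in both holes, at crop (312,229) and (469,271). Next I back off, lift clear and check that the template lies flat.

```bash
python3 - <<'E'
from h import *
r.move_linear(W(-14,122,.0385),vel=.05); r.move_linear(W(-14,135,.16),vel=.15)
r.move_linear(W(-200,135,.2),vel=.25); r.move_to(W(-130,-280,.25),r.current_ee_rot())
print(r.current_t(),Fj())
d=snap('top','t3'); show('t3',d); P=pts(d)
P0=pts(dict(np.load('t0.npz')))
x=d['pixels'][70:245,120:380,::-1]; cv2.imwrite('pics/c3.png',cv2.resize(x,None,fx=3,fy=3,interpolation=cv2.INTER_CUBIC))
E
```

```text
22.9917 [-0.52 -0.05  0.26]
fence [615.2  37.5] [ 31.1 199.6] -13.91 n 940 z [0.0524 0.0556 0.0587] slope deg [ 1.04 -0.26]
templ [547.3  53.3] [110.6 200. ] -13.86 n 2889 z [0.0377 0.0407 0.0438] slope deg [0.1  0.03]
board [556.7  52.4] [221.  381.1] -13.86 n 12402 z [0.023  0.0269 0.055 ] slope deg [ 1.89 -0.43]
TEMPLATE jig [-9.  -1.1] fence-yaw diff 0.05
```

View pics/c3.png

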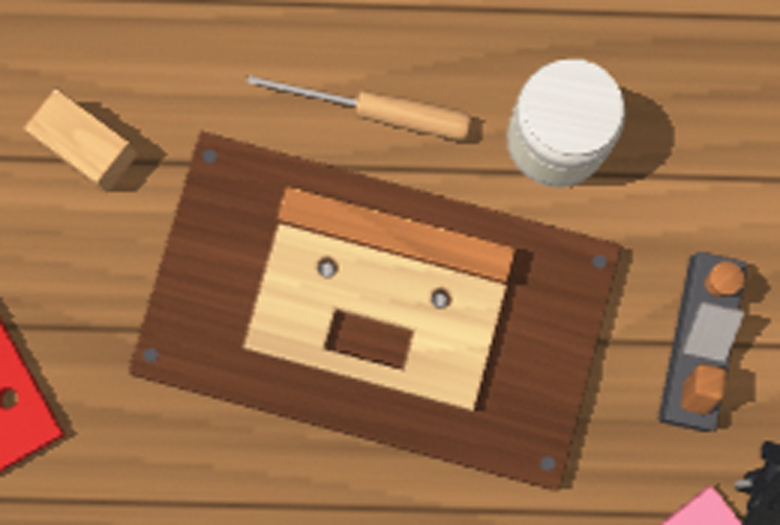

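The template is flat: slope is about 0.1° and its top measures 40.7 mm, against 39 mm expected plus the camera's +1.7 mm bias. Pins stand in both holes at (327,267) and (441,298), and the bystanders haven't moved. The gripper is clear, near (760,480).

```bash
python3 -c "
from cell import r
print(r.current_tool_pos(), r.hand_in())"
```

```text
the job is handed in; nothing more can be done
[ 0.36379106 -0.18834409  0.24986086] None
```

The template is seated flat over both pins, the other things on the bench are where they were, the hand is clear, and the job was handed in at about 23 s on the robot's clock.

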